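Tap home the bridge buttons of three tin-can guitar bodies

TASK

With the fingertips, press the wooden bridge button on top of each of the three guitar-body tins lightly down until it sits home: first the widest tin, then the middle one, last the narrowest. Only touch, gently, so that the springy sound plate under the button is not forced right down; do not lift, tip or shove the tins, and leave the other things on the bench alone.

Things in the scene. Friction and masses are not known exactly. Their poses are not given: they have to be found in the camera images.
- wide_tin: The wide tin: a loose upright dark steel tin, 120 mm across and 70 mm tall, about 0.4 kg, standing on the bench with a 30 mm wooden neck block sticking out of its side along its +x, below the rim. Origin: centre of its underside, z up. Its top is closed by a springy sound plate level with the rim, and a round wooden bridge button stands in the middle of the plate.
- wide_top (a point): Centre of the top face of the wide tin's bridge button, a wooden disc 24 mm across; the button's face is 82 mm above the bench when fully proud, 76 mm when home. Moves with the button.
- wide_button (a joint): How far this button has been pushed down into its plate, in m: 0 fully proud (12 mm above the plate), 0.006 home (6 mm above the plate). A snug slide fit: it takes about 2 N to move and stays where it is left. It starts 0 to 2 mm in.
- wide_plate (a joint): How far this tin's sound plate is sunk, in m: 0 at rest; it gives 1 mm for each 1.4 N (after a first 0.5 N) and springs back; its stop is at 0.010. The button rides on it. 0.007, about 10 N, is too hard a press.
- middle_tin: The middle tin: a loose upright dark steel tin, 92 mm across and 90 mm tall, about 0.4 kg, standing on the bench with a 30 mm wooden neck block sticking out of its side along its +x, below the rim. Origin: centre of its underside, z up. Its top is closed by a springy sound plate level with the rim, and a round wooden bridge button stands in the middle of the plate.
- middle_top (a point): Centre of the top face of the middle tin's bridge button, a wooden disc 24 mm across; the button's face is 102 mm above the bench when fully proud, 96 mm when home. Moves with the button.
- middle_button (a joint): How far this button has been pushed down into its plate, in m: 0 fully proud (12 mm above the plate), 0.006 home (6 mm above the plate). A snug slide fit: it takes about 2 N to move and stays where it is left. It starts 0 to 2 mm in.
- middle_plate (a joint): How far this tin's sound plate is sunk, in m: 0 at rest; it gives 1 mm for each 1.4 N (after a first 0.5 N) and springs back; its stop is at 0.010. The button rides on it. 0.007, about 10 N, is too hard a press.
- narrow_tin: The narrow tin: a loose upright dark steel tin, 66 mm across and 115 mm tall, about 0.4 kg, standing on the bench with a 30 mm wooden neck block sticking out of its side along its +x, below the rim. Origin: centre of its underside, z up. Its top is closed by a springy sound plate level with the rim, and a round wooden bridge button stands in the middle of the plate.
- narrow_top (a point): Centre of the top face of the narrow tin's bridge button, a wooden disc 24 mm across; the button's face is 127 mm above the bench when fully proud, 121 mm when home. Moves with the button.
- narrow_button (a joint): How far this button has been pushed down into its plate, in m: 0 fully proud (12 mm above the plate), 0.006 home (6 mm above the plate). A snug slide fit: it takes about 2 N to move and stays where it is left. It starts 0 to 2 mm in.
- narrow_plate (a joint): How far this tin's sound plate is sunk, in m: 0 at rest; it gives 1 mm for each 1.4 N (after a first 0.5 N) and springs back; its stop is at 0.010. The button rides on it. 0.007, about 10 N, is too hard a press.
- glue_jar: Bystander: glue jar with white lid, 48 mm across, 75 mm tall, loose; origin centre of its underside.
- sanding_block: Bystander: cork block 40 x 90 x 30 mm, loose; origin centre of its underside.
- screwdriver: Bystander: screwdriver lying on the bench, handle to its -x, loose.
Not all that is in view belongs to the job. Leave any orange look-alike of the middle_tin alone. Leave any yellow look-alike of the narrow_tin alone.

How it is judged:
By the outcome, as a careful person would: the job done as asked, in the order asked, and still so for the second after the job is handed in, with the robot touching nothing.
It also fails if it takes over 54 s, if anything falls off the work surface, if the arm or the gripper's body presses on something with over 40 N, if the wrist force passes 120 N, or if a joint passes its speed limit or range.

ROBOT

A 6-joint arm with a two-finger parallel gripper is mounted at the origin on the work surface. World frame = base frame: x ahead of the robot, y to its left, z up, the work surface at z = 0. Lengths are in mm, angles in rad, forces in N, time in s.
With the tool pointing down it reaches from about 250 to 725 mm from the base axis. Payload 9.7 kg.
Tool frame: the origin (TCP) lies at the very end of the fingers, on their centre line; the grasp point (between the pads) lies 19 mm behind it; z points along the fingers, y is the line along which they close (so a half turn about z gives the same grasp; the last joint's range is limited). The gripper opens to 85 mm and grips with 20 to 120 N. Pads are 22 mm wide; open, the fingers measure 114 mm over their backs; the gripper's body (76 mm by 85 mm) begins 54 mm behind the grasp point. The pads swing forward as they close: fully open they stand 13 mm farther back than shut.
Start: joints at [-1.295, 0.087, 0.176, 1.66, 0, 1.571], TCP at [149.772, -529.212, 231.284] pointing down, gripper open.
Joint ranges: [-3.13, 3.13], [-0.85, 1.81], [-1.15, 1.24], [-2.2, 2.28], [-1.44, 1.52], [-3.14, 3.14]. Speed limits (rad/s): [2.22, 2.22, 2.57, 3.14, 3.14, 3.14].

INTERFACE

Orientations are given as a unit quaternion [x, y, z, w].
In Python, from plant import bot gives the robot as it stands.
- The arm moves only by the tool step_arm, never from a script. Its argument "moves" is text: rows parted by semicolons, each of 4 numbers parted by spaces: the shift along the tool's x, y, z in units of 25 mm (1.0 is 25 mm), then the turn about the tool's z in units of 5 degrees (1.0 is 5 degrees). In form: x y z yaw; .... A call has 1 to 5 rows; each row shifts and turns the commanded pose from where the row before left it, along the tool's axes as they then stand; what a row does not reach is not made up. A row lasts 1/12 s, in which the tool goes at most 41.7 mm and 7.16 degrees, less where a joint would pass 70% of its speed; a pose out of reach is approached as far as the arm can. A call is refused whole if a number of a shift passes 1 or a number of a turn 1, either way. A call with a gripper value outside its range is refused whole. "gripper" is the finger opening in mm, from 0 to 85.4, set as the call begins (left out, the last holds). The fingers move at their own pace and stop on an object; "squeeze" is the grip in N (left out, the last holds). Time passes only in rows, so rows that do not move let the fingers close. It gives the time, the measured TCP pose, the force, the opening and the grip force at its end, in the units of the state.
- bot.read_state(): the state, without advancing time (a new reading comes with each control period).
- bot.snapshot(name): name is "side" or "top" or "wrist"; returns the picture (384x512x3 uint8, blue, green, red); there is no depth.
- bot.get_calibration(name): a dict with "vertical_fov" (degrees; the focal length in pixels is half the picture's height over the tangent of half this angle, whatever the lens; pixels are square), "cx", "cy" (the principal point, pixels), "extrinsics" (4x4, takes a point from camera to world coordinates). Camera axes: x right, y down, z forward; pixel columns grow to the right and rows downward; lengths in mm; the calibration is good to about 2 mm. The wrist camera is an equidistant fisheye: a pixel r from the principal point sees the ray r / f radians off the axis. A picture is of the moment at which its call begins: read the wrist's pose just before it. get_calibration takes no time and is no camera call; for the wrist camera it gives the pose at the moment of the call.
- bot.close_job(): hands the job in; it is judged then, once.
The state is a dict: "clock": time; "joints": joint angles; "joint_velocities": joint speeds; "joint_torque": joint torques, N m; "ee_pos": TCP position; "eef_rot": TCP orientation; "wrist_force": force on the tool from outside, world axes, zero at the start; "ft_torque": the same for the moment, N m; "grip_width": opening from 0.0 (shut) to 1.0 (fully open); "grasp_force": force on a finger pad.
Only numpy, scipy, OpenCV 4.12 (cv2) and the standard library are available. Lean on these libraries where they do the work, as an engineer would, in place of code of your own. Each camera call takes 0.05 s, during which the arm holds its last target. There are 200 camera calls.

## Working session

There is one attempt and no reset: what is moved stays moved. The work goes in short steps, Python scripts to look and compute and a tool call to move; the robot and the scene stay as the last step left them, time stands still between calls to the robot, and variables do not carry over. Pictures are saved under pics/ and viewed, at most 10 in all, crops included, and the job is handed in when it is done.

Besides the shell and the picture viewer there is one more tool, called as name(argument=value, ...), one argument or row to a line, values as JSON. step_arm: Moves the arm, as the interface text tells. Its arguments: {"type":"object","properties":{"moves":{"type":"string"},"gripper":{"type":"number"},"squeeze":{"type":"number"}},"required":["moves"]}

```bash
mkdir -p pics; cat > h.py <<'E'
import numpy as np, cv2
from plant import bot
def ray(name,u,v,c=None):
    c=c or bot.get_calibration(name); f=192/np.tan(np.radians(c["vertical_fov"])/2)
    T=np.array(c["extrinsics"]); d=np.array([(u-c["cx"])/f,(v-c["cy"])/f,1.])
    if name=="wrist":
        r=np.hypot(d[0],d[1]); d=np.array([d[0]/r*np.sin(r),d[1]/r*np.sin(r),np.cos(r)]) if r>0 else d
    d=T[:3,:3]@d; return T[:3,3],d/np.linalg.norm(d)
def tri(*rs):
    A=0;b=0
    for o,d in rs:
        P=np.eye(3)-np.outer(d,d);A=A+P;b=b+P@o
    p=np.linalg.solve(A,b); return p,[np.linalg.norm((np.eye(3)-np.outer(d,d))@(p-o)) for o,d in rs]
def atz(r,z): o,d=r; return o+d*(z-o[2])/d[2]
def proj(name,p,c=None):
    c=c or bot.get_calibration(name); f=192/np.tan(np.radians(c["vertical_fov"])/2)
    T=np.array(c["extrinsics"]); q=T[:3,:3].T@(np.array(p)-T[:3,3]); return c["cx"]+f*q[0]/q[2],c["cy"]+f*q[1]/q[2]
E
python3 - <<'E'
from h import *
for n in("top","side"):
    im=bot.snapshot(n); cv2.imwrite(f"pics/{n}0.png",im)
    cv2.imwrite(f"pics/{n}0b.png",cv2.resize(im,(800,600),interpolation=cv2.INTER_CUBIC))
    c=bot.get_calibration(n);print(n,c["vertical_fov"],np.round(c["extrinsics"],3).tolist())
s=bot.read_state();print(s["clock"],s["eef_rot"],s["wrist_force"])
E
```

```text
top 49.218618396487706 [[0.021, -0.996, 0.085, 417.182], [-0.999, -0.018, 0.035, -6.579], [-0.033, -0.086, -0.996, 1034.186], [0.0, 0.0, 0.0, 1.0]]
side 52.45910856930845 [[0.999, -0.039, 0.034, 468.37], [-0.051, -0.621, 0.782, -649.347], [-0.009, -0.783, -0.622, 665.291], [0.0, 0.0, 0.0, 1.0]]
0.1 [ 9.90509049e-01  1.37446262e-01 -6.77709362e-05 -5.87420753e-04] [-0.19608726  0.42837766 -0.57300161]
```

View pics/top0b.png

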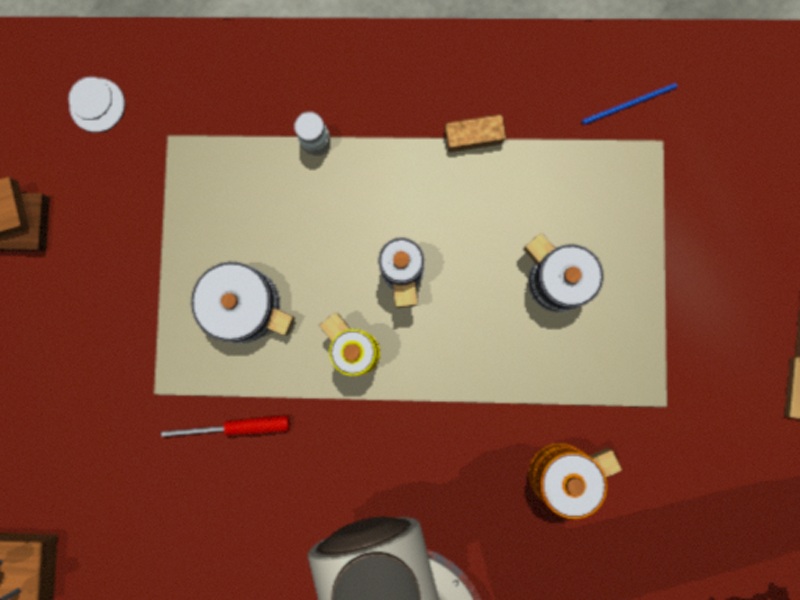

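View pics/side0b.png

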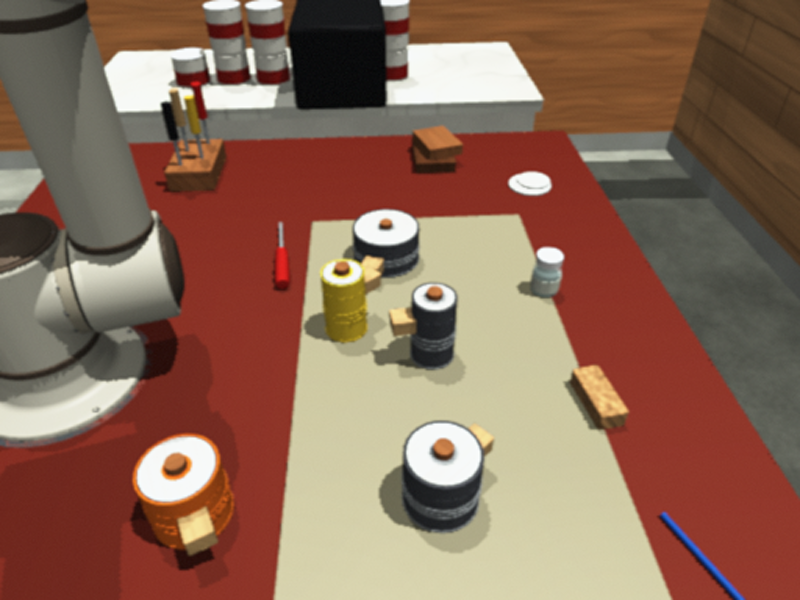

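Top view (800 px scale): buttons are wide (229,300), narrow (401,260) and middle (572,275). Side view: wide (386,224), narrow (434,293) and middle (443,449). The orange and yellow look-alikes are elsewhere. Next I'll refine the centroids and triangulate.

```bash
python3 - <<'E'
from h import *
P={"wide":((229,300),(386,224),80),"middle":((572,275),(443,449),100),"narrow":((401,260),(434,293),125)}
im={n:cv2.imread(f"pics/{n}0.png") for n in("top","side")}
def cen(n,u,v):
    h=cv2.cvtColor(im[n],cv2.COLOR_BGR2HSV); u,v=u*.64,v*.64
    m=cv2.inRange(h,(0,90,60),(20,255,255)); k,l,st,ce=cv2.connectedComponentsWithStats(m)
    i=min(range(1,k),key=lambda i:np.hypot(*(ce[i]-[u,v])) if st[i,4]>10 else 1e9); return ce[i],st[i].tolist()
for k,(t,s,z) in P.items():
    a,sa=cen("top",*t); b,sb=cen("side",*s)
    rt,rs=ray("top",*a),ray("side",*b); p,e=tri(rt,rs)
    print(k,np.round(a,1),sa,np.round(b,1),sb,"tri",np.round(p,1),np.round(e,1),"top@z",np.round(atz(rt,z)[:2],1),"side@z",np.round(atz(rs,z-1)[:2],1),"r",round(np.hypot(*p[:2])))
s=bot.read_state();from scipy.spatial.transform import Rotation as R
print(R.from_quat(s["eef_rot"]).as_matrix().round(3),s["ee_pos"])
E
```

```text
wide [146.3 192.2] [142, 188, 10, 10, 77] [246.5 142.7] [243, 140, 8, 6, 37] tri [495.6 264.1  78.2] [1.3 1.3] top@z [496.8 263.6] side@z [494.3 262.5] r 562
middle [366.2 175.5] [361, 171, 11, 10, 85] [283.5 286.9] [277, 281, 13, 13, 134] tri [ 540.4 -234.3   98.5] [1.1 1.1] top@z [ 541.3 -233.9] side@z [ 539.2 -234.7] r 589
narrow [256.4 165.6] [252, 161, 10, 10, 85] [277.8 187.2] [273, 183, 10, 9, 69] tri [555.   10.4 122.7] [1.2 1.2] top@z [555.9  10.4] side@z [553.5   8.6] r 555
[[ 0.962  0.272 -0.   ]
 [ 0.272 -0.962  0.001]
 [ 0.    -0.001 -1.   ]] [ 149.71402199 -529.01551717  230.66821757]
```

step_arm(
  moves="0.82 -1 0 0;0.82 -1 0 0;0.82 -1 0 0;0.82 -1 0 0;0.82 -1 0 0",
  gripper=0,
  squeeze=20,
)

```text
clock: 0.52
ee_pos: [214.5, -379.5, 230.8]
eef_rot: [0.991, 0.137, -0.0, -0.0]
wrist_force: [0.4, -0.2, 0.4]
grip_width: 0.296
grasp_force: 0.0
```

step_arm(
  moves="0.82 -1 0 0;0.82 -1 0 0;0.82 -1 0 0;0.82 -1 0 0;0.82 -1 0 0",
)

```text
clock: 0.93
ee_pos: [279.0, -231.3, 231.1]
eef_rot: [0.991, 0.137, -0.0, -0.0]
wrist_force: [-0.4, -0.7, 0.3]
grip_width: -0.0
grasp_force: 0.0
```

step_arm(
  moves="0.82 -1 0 0;0.82 -1 0 0;0.82 -1 0 0;0.82 -1 0 0;0.82 -1 0 0",
)

```text
clock: 1.35
ee_pos: [343.6, -83.1, 231.2]
eef_rot: [0.991, 0.137, 0.0, 0.0]
wrist_force: [0.7, -1.4, -0.5]
grip_width: 0.0
grasp_force: 0.0
```

step_arm(
  moves="0.82 -1 0 0;0.82 -1 0 0;0.82 -1 0 0;0.82 -1 0 0;0.82 -1 0 0",
)

```text
clock: 1.77
ee_pos: [408.3, 65.3, 231.1]
eef_rot: [0.99, 0.138, -0.0, 0.0]
wrist_force: [0.1, -0.2, -0.2]
grip_width: -0.003
grasp_force: 0.0
```

step_arm(
  moves="0.82 -1 0 0;0.82 -1 0 0;0.82 -1 0 0;0.82 -1 0 0;0.82 -1 0 0",
)

```text
clock: 2.18
ee_pos: [483.6, 176.0, 231.5]
eef_rot: [0.986, 0.165, -0.003, -0.015]
wrist_force: [0.9, -0.0, 0.4]
grip_width: 0.004
grasp_force: 0.0
```

step_arm(
  moves="0 0 0 0;0 0 0 0",
)

```text
clock: 2.35
ee_pos: [483.3, 175.2, 231.0]
eef_rot: [0.986, 0.165, -0.004, -0.014]
wrist_force: [-0.0, -0.7, 0.5]
grip_width: -0.006
grasp_force: 0.0
```

```bash
cat > go.py <<'E'
from h import *; import sys; from scipy.spatial.transform import Rotation as R
s=bot.read_state(); M=R.from_quat(s["eef_rot"]).as_matrix()
t=np.array([float(a) for a in sys.argv[1:4]])
print(np.round(s["joints"],3),np.round(s["ee_pos"],1),"axis",M[:,2].round(3),"yaw",np.arctan2(M[1,0],M[0,0]).round(3),"F",np.round(s["wrist_force"],2))
print("units",(M.T@(t-s["ee_pos"])/25).round(3))
E
python3 go.py 495.6 263.5 100
```

```text
[3.310e-01 3.000e-03 8.800e-02 1.658e+00 3.000e-02 3.142e+00] [483.3 175.2 231. ] axis [-0.012  0.027 -1.   ] yaw 0.331 F [-0.02 -0.74  0.47]
units [ 1.627 -3.022  5.328]
```

Joint 6 hit its range limit, so I'll turn the tool back.

step_arm(
  moves="0 0 0 -1;0 0 0 -1;0 0 0 -1;0 0 0 -1;0 0 0 -1",
)

```text
clock: 2.77
ee_pos: [482.6, 174.0, 232.3]
eef_rot: [0.927, 0.376, 0.001, -0.015]
wrist_force: [-0.8, -0.2, 0.8]
grip_width: -0.001
grasp_force: 0.0
```

step_arm(
  moves="0 0 0 -1;0 0 0 -1;0 0 0 -1;0 0 0 -1;0 0 0 -1",
)

```text
clock: 3.18
ee_pos: [482.5, 174.0, 232.3]
eef_rot: [0.823, 0.567, 0.004, -0.014]
wrist_force: [0.2, -0.3, -0.3]
grip_width: 0.001
grasp_force: 0.0
```

step_arm(
  moves="0 0 0 -1;0 0 0 -1;0 0 0 -1;0 0 0 0;0 0 0 0",
)

```text
clock: 3.6
ee_pos: [482.8, 174.2, 232.3]
eef_rot: [0.745, 0.667, 0.006, -0.014]
wrist_force: [0.0, -0.2, -0.2]
grip_width: 0.004
grasp_force: 0.0
```

```bash
python3 go.py 495.6 263.5 100
```

```text
[ 3.300e-01 -1.000e-03  8.700e-02  1.659e+00  3.000e-02  2.010e+00] [482.8 174.2 232.3] axis [-0.01   0.028 -1.   ] yaw 1.462 F [ 0.   -0.19 -0.25]
units [3.464 0.189 5.384]
```

step_arm(
  moves="0.9 0.05 0.5 0;0.9 0.05 0.5 0;0.9 0.05 0.5 0;0.76 0.04 0.5 0;0 0 0.5 0",
)

```text
clock: 4.02
ee_pos: [496.4, 264.3, 170.9]
eef_rot: [0.744, 0.668, 0.006, -0.014]
wrist_force: [0.4, 0.4, -0.1]
grip_width: -0.003
grasp_force: 0.0
```

step_arm(
  moves="0 0 0.8 0;0 0 0.8 0;0 0 0.8 0;0 0 0 0;0 0 0 0",
)

```text
clock: 4.43
ee_pos: [495.2, 263.2, 111.5]
eef_rot: [0.744, 0.668, 0.005, -0.014]
wrist_force: [0.4, -0.0, -0.3]
grip_width: -0.001
grasp_force: 0.0
```

```bash
python3 go.py 495.6 263.5 84; python3 -c "
from h import *
im=bot.snapshot('side'); u,v=[int(x) for x in proj('side',(495,263,85))]
cv2.imwrite('pics/s1.png',cv2.resize(im[v-70:v+70,u-90:u+90],None,fx=4,fy=4,interpolation=cv2.INTER_CUBIC))
print(proj('side',bot.read_state()['ee_pos']),u,v)"
```

```text
[ 0.474  0.098 -0.044  1.427  0.029  2.152] [495.2 263.2 111.5] axis [-0.011  0.027 -1.   ] yaw 1.463 F [ 0.38 -0.03 -0.26]
units [-0.013  0.029  1.098]
(np.float64(246.87557408469203), np.float64(131.9975102193895)) 246 140
```

View pics/s1.png

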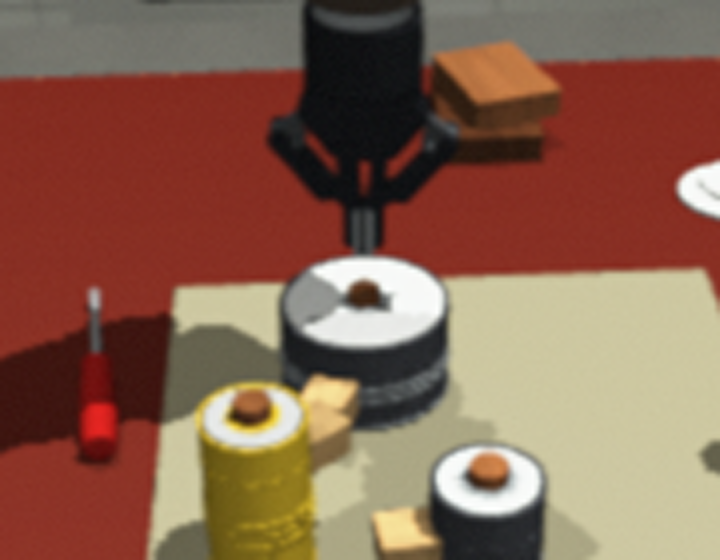

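The fingertips sit centred above the wide button, tip at about crop (362,250). Going down.

step_arm(
  moves="0 0 0.5 0;0 0 0.45 0;0 0 0 0;0 0 0 0",
)

```text
clock: 4.82
ee_pos: [495.2, 264.1, 87.4]
eef_rot: [0.743, 0.669, 0.005, -0.014]
wrist_force: [0.3, 0.4, 0.3]
grip_width: 0.001
grasp_force: 0.0
```

step_arm(
  moves="0 0 0.08 0;0 0 0.08 0;0 0 0.08 0;0 0 0 0;0 0 0 0",
)

```text
clock: 5.23
ee_pos: [495.5, 264.5, 82.1]
eef_rot: [0.743, 0.669, 0.006, -0.014]
wrist_force: [-0.5, 0.4, -0.1]
grip_width: -0.002
grasp_force: 0.0
```

step_arm(
  moves="0 0 0.04 0;0 0 0.04 0;0 0 0 0;0 0 0 0",
)

```text
clock: 5.57
ee_pos: [495.7, 264.6, 80.3]
eef_rot: [0.743, 0.669, 0.006, -0.014]
wrist_force: [0.9, -0.6, 1.4]
grip_width: -0.002
grasp_force: 0.8
```

step_arm(
  moves="0 0 0.04 0;0 0 0.04 0;0 0 0 0;0 0 0 0",
)

```text
clock: 5.9
ee_pos: [495.6, 264.7, 78.1]
eef_rot: [0.743, 0.669, 0.006, -0.014]
wrist_force: [1.2, -0.3, 2.1]
grip_width: 0.004
grasp_force: 0.8
```

step_arm(
  moves="0 0 0.04 0;0 0 0.04 0;0 0 0 0;0 0 0 0",
)

```text
clock: 6.23
ee_pos: [495.5, 264.7, 76.1]
eef_rot: [0.743, 0.669, 0.006, -0.014]
wrist_force: [0.4, -0.9, 2.0]
grip_width: -0.002
grasp_force: 0.8
```

step_arm(
  moves="0 0 0.04 0;0 0 0.03 0;0 0 0 0;0 0 0 0",
)

```text
clock: 6.57
ee_pos: [495.5, 264.7, 74.4]
eef_rot: [0.743, 0.669, 0.006, -0.014]
wrist_force: [1.0, -1.2, 3.3]
grip_width: -0.001
grasp_force: 1.4
```

step_arm(
  moves="0 0 0.04 0;0 0 0 0;0 0 0 0",
)

```text
clock: 6.82
ee_pos: [495.5, 264.7, 73.5]
eef_rot: [0.743, 0.669, 0.006, -0.014]
wrist_force: [1.5, -1.8, 4.8]
grip_width: -0.0
grasp_force: 2.1
```

The wide button is home: force rose at 1.4 N/mm after the 2 N plateau. Lifting.

step_arm(
  moves="0 0 -0.2 0;0 0 -0.6 0;0 0 -1 0;0 0 -1 0;0 0 -1 0",
)

```text
clock: 7.23
ee_pos: [495.7, 262.1, 169.1]
eef_rot: [0.743, 0.669, 0.005, -0.014]
wrist_force: [0.8, 0.3, 0.4]
grip_width: -0.003
grasp_force: 0.0
```

```bash
python3 go.py 540.3 -234.3 165
```

```text
[0.471 0.095 0.064 1.537 0.03  2.147] [495.7 262.1 169.1] axis [-0.011  0.028 -1.   ] yaw 1.465 F [0.75 0.3  0.36]
units [-19.554   3.861  -0.41 ]
```

step_arm(
  moves="-0.98 0.19 -0.05 0;-0.98 0.19 -0.05 0;-0.98 0.19 -0.05 0;-0.98 0.19 -0.05 0;-0.98 0.19 -0.05 0",
)

```text
clock: 7.65
ee_pos: [506.7, 136.8, 170.9]
eef_rot: [0.743, 0.669, 0.005, -0.014]
wrist_force: [-0.0, -0.3, -0.2]
grip_width: -0.0
grasp_force: 0.0
```

step_arm(
  moves="-0.98 0.19 -0.03 0;-0.98 0.19 -0.03 0;-0.98 0.19 -0.03 0;-0.98 0.19 -0.03 0;-0.98 0.19 -0.03 0",
)

```text
clock: 8.07
ee_pos: [517.5, 12.3, 171.1]
eef_rot: [0.743, 0.669, 0.006, -0.014]
wrist_force: [-0.3, 0.6, -0.1]
grip_width: 0.001
grasp_force: 0.0
```

step_arm(
  moves="-0.98 0.19 0 0;-0.98 0.19 0 0;-0.98 0.19 0 0;-0.98 0.19 0 0;-0.98 0.19 0 0",
)

```text
clock: 8.48
ee_pos: [528.2, -111.9, 167.4]
eef_rot: [0.743, 0.669, 0.006, -0.014]
wrist_force: [0.3, 0.0, -0.6]
grip_width: -0.004
grasp_force: 0.0
```

step_arm(
  moves="-0.98 0.19 0 0;-0.98 0.19 0 0;-0.98 0.19 0 0;-0.98 0.19 0 0;0 0 0 0",
)

```text
clock: 8.9
ee_pos: [536.8, -213.5, 163.8]
eef_rot: [0.744, 0.668, 0.005, -0.014]
wrist_force: [1.4, 0.4, -0.0]
grip_width: 0.002
grasp_force: 0.0
```

```bash
python3 go.py 540.3 -234.3 108
```

```text
[-0.389  0.16   0.125  1.557  0.022  1.29 ] [ 536.8 -213.5  163.8] axis [-0.011  0.028 -1.   ] yaw 1.462 F [ 1.35  0.35 -0.03]
units [-0.872  0.259  2.207]
```

step_arm(
  moves="-0.87 0.23 0.3 0;0 0 0.9 0;0 0 0.7 0;0 0 0.3 0;0 0 0 0",
)

```text
clock: 9.32
ee_pos: [538.9, -230.1, 107.0]
eef_rot: [0.743, 0.669, 0.005, -0.016]
wrist_force: [0.3, 0.2, 0.9]
grip_width: 0.002
grasp_force: 0.0
```

```bash
python3 go.py 540.3 -234.3 97; python3 -c "
from h import *
im=bot.snapshot('side'); u,v=[int(x) for x in proj('side',(540,-234,105))]
cv2.imwrite('pics/s2.png',cv2.resize(im[v-70:v+70,u-90:u+90],None,fx=4,fy=4,interpolation=cv2.INTER_CUBIC))"
```

```text
[-0.414  0.186  0.046  1.455  0.022  1.262] [ 538.9 -230.1  107. ] axis [-0.013  0.03  -0.999] yaw 1.465 F [0.3  0.19 0.85]
units [-0.171  0.081  0.394]
```

View pics/s2.png

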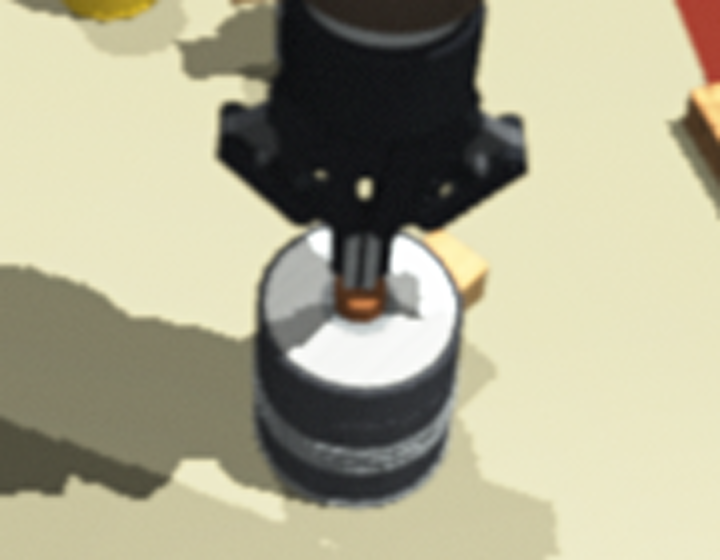

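The tip is above the middle button, about 4 mm back in y. I'll correct that and descend.

step_arm(
  moves="-0.17 0.07 0.05 0;0 0 0.06 0;0 0 0.06 0;0 0 0 0;0 0 0 0",
)

```text
clock: 9.78
ee_pos: [541.3, -235.4, 105.0]
eef_rot: [0.743, 0.669, 0.006, -0.014]
wrist_force: [0.5, -0.8, -0.6]
grip_width: 0.004
grasp_force: 0.0
```

step_arm(
  moves="0 0 0.04 0;0 0 0.04 0;0 0 0.04 0;0 0 0 0;0 0 0 0",
)

```text
clock: 10.2
ee_pos: [541.2, -235.3, 101.8]
eef_rot: [0.743, 0.669, 0.006, -0.014]
wrist_force: [0.8, 0.4, 0.5]
grip_width: 0.001
grasp_force: 0.4
```

step_arm(
  moves="0 0 0.04 0;0 0 0.04 0;0 0 0 0;0 0 0 0",
)

```text
clock: 10.53
ee_pos: [541.2, -235.3, 99.7]
eef_rot: [0.743, 0.669, 0.006, -0.014]
wrist_force: [0.7, -0.5, 1.3]
grip_width: -0.003
grasp_force: 0.8
```

step_arm(
  moves="0 0 0.04 0;0 0 0.04 0;0 0 0.04 0;0 0 0 0;0 0 0 0",
)

```text
clock: 10.95
ee_pos: [541.1, -235.3, 96.6]
eef_rot: [0.743, 0.669, 0.006, -0.014]
wrist_force: [0.5, -0.7, 2.1]
grip_width: -0.002
grasp_force: 0.8
```

step_arm(
  moves="0 0 0.04 0;0 0 0.04 0;0 0 0 0;0 0 0 0",
)

```text
clock: 11.28
ee_pos: [541.2, -235.2, 94.8]
eef_rot: [0.743, 0.669, 0.006, -0.014]
wrist_force: [0.6, -2.5, 3.4]
grip_width: 0.004
grasp_force: 1.2
```

step_arm(
  moves="0 0 0.04 0;0 0 0 0;0 0 0 0",
)

```text
clock: 11.53
ee_pos: [541.2, -235.2, 93.9]
eef_rot: [0.743, 0.669, 0.006, -0.013]
wrist_force: [-0.1, -2.1, 3.3]
grip_width: 0.003
grasp_force: 1.8
```

step_arm(
  moves="0 0 0.02 0;0 0 0 0;0 0 0 0",
)

```text
clock: 11.78
ee_pos: [541.2, -235.2, 93.4]
eef_rot: [0.743, 0.669, 0.006, -0.013]
wrist_force: [1.3, -2.4, 3.6]
grip_width: 0.001
grasp_force: 2.2
```

step_arm(
  moves="0 0 -0.2 0;0 0 -0.6 0;0 0 -1 0;0 0 -1 0;0 0 -0.2 0",
)

```text
clock: 12.2
ee_pos: [542.5, -237.2, 172.1]
eef_rot: [0.743, 0.669, 0.007, -0.012]
wrist_force: [0.6, 0.7, 1.9]
grip_width: -0.004
grasp_force: 0.0
```

```bash
python3 go.py 555 10 160
```

```text
[-0.423  0.192  0.178  1.574  0.022  1.253] [ 542.5 -237.2  172.1] axis [-0.007  0.027 -1.   ] yaw 1.465 F [0.62 0.68 1.86]
units [ 9.869 -0.537  0.748]
```

step_arm(
  moves="0.98 -0.05 0 0;0.98 -0.05 0 0;0.98 -0.05 0 0;0.98 -0.05 0 0;0.98 -0.05 0 0",
)

```text
clock: 12.62
ee_pos: [548.0, -113.3, 170.9]
eef_rot: [0.743, 0.669, 0.005, -0.015]
wrist_force: [0.9, 0.6, -0.2]
grip_width: 0.003
grasp_force: 0.0
```

step_arm(
  moves="0.98 -0.05 0.1 0;0.98 -0.05 0.1 0;0.98 -0.05 0.1 0;0.98 -0.05 0.1 0;0.98 -0.05 0.1 0",
)

```text
clock: 13.03
ee_pos: [554.5, 9.5, 161.7]
eef_rot: [0.743, 0.669, 0.005, -0.014]
wrist_force: [-0.0, -0.2, 0.3]
grip_width: -0.005
grasp_force: 0.0
```

step_arm(
  moves="0 0 0 0;0 0 0 0;0 0 0 0",
)

```text
clock: 13.28
ee_pos: [554.8, 7.9, 162.0]
eef_rot: [0.743, 0.669, 0.005, -0.014]
wrist_force: [0.4, -0.3, -0.0]
grip_width: -0.005
grasp_force: 0.0
```

```bash
python3 go.py 555 10 130; python3 -c "
from h import *
im=bot.snapshot('side'); u,v=[int(x) for x in proj('side',(555,10,130))]
cv2.imwrite('pics/s3.png',cv2.resize(im[v-60:,u-100:u+100],None,fx=2.3,fy=2.3,interpolation=cv2.INTER_CUBIC))"
```

```text
[-0.     0.094  0.05   1.537  0.028  1.676] [554.8   7.9 162. ] axis [-0.011  0.028 -1.   ] yaw 1.465 F [ 0.4  -0.31 -0.03]
units [0.051 0.016 1.284]
```

View pics/s3.png

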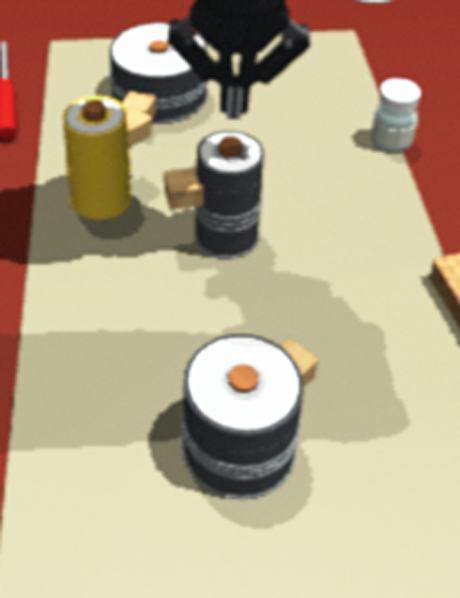

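The wide and middle buttons look flush-low and the tins upright. The tip is over the narrow button, tip at about (235,112) and button at (231,148). Descending.

step_arm(
  moves="0.06 0.02 0.6 0;0 0 0.5 0;0 0 0.15 0;0 0 0 0;0 0 0 0",
)

```text
clock: 13.75
ee_pos: [555.3, 9.9, 131.1]
eef_rot: [0.744, 0.668, 0.005, -0.014]
wrist_force: [0.3, 0.2, 0.4]
grip_width: -0.003
grasp_force: 0.0
```

step_arm(
  moves="0 0 0.04 0;0 0 0.04 0;0 0 0.04 0;0 0 0 0;0 0 0 0",
)

```text
clock: 14.17
ee_pos: [555.5, 10.5, 128.3]
eef_rot: [0.743, 0.669, 0.006, -0.014]
wrist_force: [0.3, 0.5, -0.7]
grip_width: 0.0
grasp_force: 0.0
```

step_arm(
  moves="0 0 0.04 0;0 0 0.04 0;0 0 0 0;0 0 0 0",
)

```text
clock: 14.5
ee_pos: [555.4, 10.5, 126.1]
eef_rot: [0.743, 0.669, 0.006, -0.014]
wrist_force: [0.3, -0.1, -1.5]
grip_width: -0.003
grasp_force: 0.0
```

step_arm(
  moves="0 0 0.04 0;0 0 0.04 0;0 0 0.04 0;0 0 0 0;0 0 0 0",
)

```text
clock: 14.92
ee_pos: [555.5, 10.5, 123.3]
eef_rot: [0.743, 0.669, 0.006, -0.014]
wrist_force: [-0.2, -0.8, 0.6]
grip_width: -0.002
grasp_force: 0.8
```

step_arm(
  moves="0 0 0.04 0;0 0 0.04 0;0 0 0 0;0 0 0 0",
)

```text
clock: 15.25
ee_pos: [555.5, 10.6, 121.2]
eef_rot: [0.743, 0.669, 0.006, -0.014]
wrist_force: [0.5, -0.9, 1.7]
grip_width: -0.001
grasp_force: 0.8
```

step_arm(
  moves="0 0 0.04 0;0 0 0.04 0;0 0 0 0;0 0 0 0",
)

```text
clock: 15.58
ee_pos: [555.5, 10.6, 119.3]
eef_rot: [0.743, 0.669, 0.006, -0.014]
wrist_force: [-0.4, -1.6, 3.1]
grip_width: 0.002
grasp_force: 1.5
```

step_arm(
  moves="0 0 0.04 0;0 0 0 0;0 0 0 0",
)

```text
clock: 15.83
ee_pos: [555.5, 10.6, 118.4]
eef_rot: [0.743, 0.669, 0.006, -0.014]
wrist_force: [-0.0, -2.4, 4.0]
grip_width: -0.0
grasp_force: 2.1
```

step_arm(
  moves="0 0 -0.2 0;0 0 -0.6 0;0 0 -1 0;0 0 -1 0;0 0 -1 0",
)

```text
clock: 16.25
ee_pos: [555.8, 8.4, 213.9]
eef_rot: [0.743, 0.669, 0.005, -0.014]
wrist_force: [0.9, -0.8, 0.3]
grip_width: -0.001
grasp_force: 0.0
```

step_arm(
  moves="-0.9 0 0 0;-0.9 0 0 0;-0.9 0 0 0;-0.9 0 0 0;0 0 0 0",
)

```text
clock: 16.67
ee_pos: [546.2, -84.0, 210.4]
eef_rot: [0.744, 0.668, 0.005, -0.014]
wrist_force: [-0.1, 0.9, -0.6]
grip_width: -0.001
grasp_force: 0.0
```

```bash
python3 -c "
from h import *
im=bot.snapshot('side'); cv2.imwrite('pics/s4.png',cv2.resize(im,(800,600),interpolation=cv2.INTER_CUBIC))
print(bot.read_state()['clock'])"
```

```text
16.7167
```

View pics/s4.png

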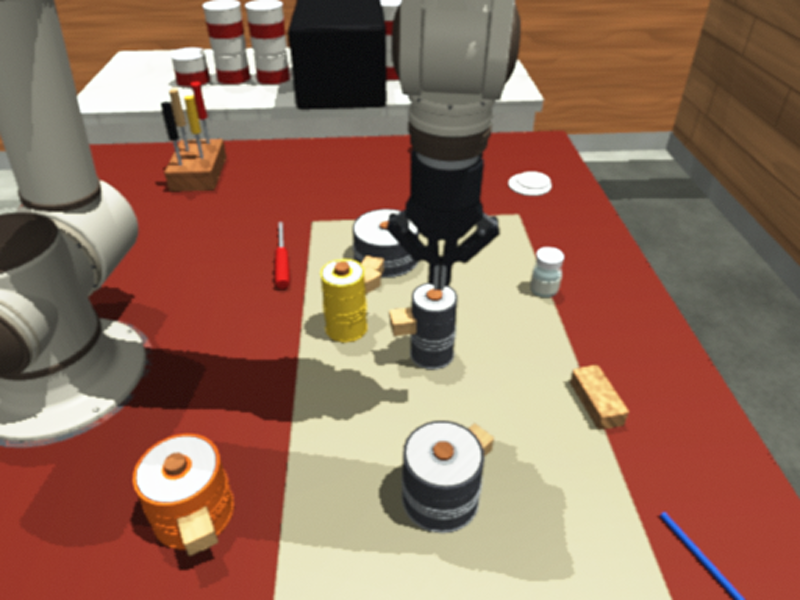

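All three buttons are low, nothing else has shifted, and the gripper is clear. Handing in.

```bash
python3 -c "
from plant import bot
print(bot.close_job())"
```

```text
the job is handed in; nothing more can be done
None
```

I pressed the three buttons home in order (wide, middle, narrow) with no press reading above about 5 N, and handed the job in at about 17 s with the gripper clear and nothing else visibly moved; the hand-in gave no verdict back.

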